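# Make up the sampling kit and the labelling kit

## Robot

A 6-joint arm with a two-finger parallel gripper is mounted at the origin on a cart in front of the work surface, level with it; the furniture and walls round the work are solid. World frame = base frame: x ahead of the robot, y to its left, z up, the work surface at z = 0. Lengths are in m, angles in rad, forces in N, time in s.
With the tool pointing down it reaches from about 0.35 to 0.975 m from the base axis. Payload 4.9 kg.
Tool frame: the origin (TCP) lies on the centre line of the jaws, within the pads' length; the fingertips stand ctrl.tcp_to_tips ahead of it and the grasp point (between the pads) lies 3 mm ahead of it (ctrl.tcp_to_tips is the distance from the TCP to the fingertips, in m); z points along the fingers, y is the direction in which the jaws open and shut (so a half turn about z gives the same grasp; the last joint's range is limited). The gripper opens to 85 mm and grips with 20 to 120 N. Pads are 22 mm wide; open, the fingers measure 114 mm over their backs; the gripper's body (76 mm by 85 mm) begins 54 mm behind the grasp point. The pads swing forward as they close: fully open they stand 13 mm farther back than shut.
Start: joints at [1.048, 0.053, 1.613, -0, 1.476, -0.119], TCP at [0.246, 0.575, 0.253] pointing down, gripper open.
Joint ranges: [-3.01, 3.01], [-1.01, 2.22], [0.06, 2.58], [-1.02, 4.17], [0.09, 2.62], [-3.14, 3.14]. Speed limits (rad/s): [2.57, 2.57, 3.14, 3.14, 3.14, 3.14].

## Interface

Orientations are given as a rotation vector (axis times angle).
In Python, from station import ctrl, vision gives the robot as it stands.
- The arm moves only by the tool jog_arm, never from a script. Its argument "deltas" is a list of rows, each a list of 7 numbers: the turn, a rotation vector about the tool's x, y, z in rad, then the shift along the tool's x, y, z in cm, then the opening, from 0 (shut) to 1 (fully open). A call has 1 to 12 rows; each row shifts and turns the commanded pose from where the row before left it, along the tool's axes as they then stand; what a row does not reach is not made up. A row lasts 1/12 s, in which the tool goes at most 41.7 mm and 7.16 degrees, less where a joint would pass 70% of its speed; a pose out of reach is approached as far as the arm can. A call with a gripper value outside its range is refused whole. The fingers move at their own pace and stop on an object; "grip_force" is the grip in N (left out, the last holds). Time passes only in rows, so rows that do not move let the fingers close. It gives the time, the measured TCP pose, the force and the opening at its end, in the units of the state.
- ctrl.get_obs(): the state, without advancing time (a new reading comes with each control period).
- vision.get_image(name): name is "scene" or "top" or "wrist"; returns (picture, depth): 420x560x3 uint8, red, green, blue; 420x560 float32, m along the optical axis (not along the pixel's ray), 0 where there is no reading.
- vision.calibration(name): a dict with "fx", "fy", "cx", "cy" (pixels), "dist" ([k1, k2, p1, p2, k3] as OpenCV has them; the pictures are not rectified), "rvec" (rotation vector, rad) and "tvec" (3), from world to camera coordinates, as OpenCV has them; the wrist camera has in their place "hand_eye" (4x4, takes a point from camera to tool coordinates, whose origin is the TCP and whose axes are the flange's). Camera axes: x right, y down, z forward; pixel columns grow to the right and rows downward; lengths in m; the calibration is good to about 2 mm. A picture is of the moment at which its call begins: read the wrist's pose just before it. calibration takes no time and is no camera call.
- ctrl.finish_job(): hands the job in, once; it reports no verdict.
The state is a dict: "t": time; "q": joint angles; "dq": joint speeds; "effort": joint torques, N m; "tool_pos": TCP position; "tool_rot": TCP orientation; "contact_force": force on the tool from outside, world axes, zero at the start; "wrist_torque": the same for the moment, N m; "opening": finger opening in m.
Only numpy, scipy, OpenCV 4.12 (cv2) and the standard library are available. Lean on these libraries where they do the work, as an engineer would, in place of code of your own. Each camera call takes 0.05 s, during which the arm holds its last target. There are 200 camera calls.

## Task

Make up two kits from the stock set out on the near right part of the desk, to the right of the two trays. In the tray with three pockets goes the sampling kit: lay the syringe lengthwise in the long pocket and stand the brown bottle in the large square pocket and the dropper vial in the small one; in the tray with two pockets goes the labelling kit: lay the marker pen lengthwise in the long pocket and stand the hand stamp in the square one. Each thing must rest on the floor of its pocket, near the pocket's middle, standing ones upright on their feet; do not push the kidney dish, the label roll or the tape roll about.

Things in the scene. Friction and masses are not known exactly. Their poses are not given: they have to be found in the camera images.
- three_pocket_tray: Flat pale metal kit tray with black pocket floors, fixed to the desk: 148 (its x) by 156 (its y) mm, 7 mm high, origin at the centre of its underside. THREE pockets, each 5 mm deep (pocket floor 2 mm above the desk, flat deck round the pockets 7 mm): a long one 46 (x) by 122 (y) mm centred at x -45, y 0 mm; a large square one 78 by 78 mm centred at x +29, y -33 mm; a small square one 50 by 50 mm centred at x +29, y +47 mm. At yaw 0 its x points away from the robot.
- two_pocket_tray: The other flat pale metal kit tray with black pocket floors, fixed to the desk: 148 (its x) by 177 (its y) mm, 7 mm high, origin at the centre of its underside. TWO pockets, each 5 mm deep (pocket floor 2 mm above the desk, deck 7 mm): a long one 46 (x) by 165 (y) mm centred at x -45, y 0 mm; a square one 78 by 78 mm centred at x +29, y +38 mm. At yaw 0 its x points away from the robot.
- syringe_mid (a point): Clear plastic syringe lying loose on the desk, about 91 mm long along its own y; barrel 12 mm wide and 14 mm high, finger flange 24 mm wide at y +31 mm, plunger end at y +46 mm (the plunger does not move). This point is the middle of the barrel, 7.5 mm above its underside. About 20 g.
- marker_mid (a point): White marker pen with a dark cap lying loose on the desk, about 135 mm long along its own y, 16 mm thick. This point is its middle, 8 mm above its underside. It can roll. About 20 g.
- vial_mid (a point): Small white dropper vial with a pointed cap, standing loose: body 24 mm in diameter up to 40 mm, the cap above it narrower, 64 mm tall in all. This point is on its axis, 32 mm above its foot. About 30 g. Another vial at the back of the desk is not part of the job.
- stamp_mid (a point): Hand stamp with a wooden knob, standing loose on its dark base: base 22 (x) by 46 (y) by 8 mm, round knob 28 mm in diameter centred about 55 mm above the foot, 70 mm tall in all. This point is on its axis, 35 mm above its foot. About 60 g. Another stamp at the back left of the desk is not part of the job.
- bottle_mid (a point): Brown glass bottle with a dark screw cap, standing loose: 52 mm in diameter, 110 mm tall; straight side up to about 70 mm. This point is on its axis, 70 mm above its foot (NOT half-way up): the height to grip it, because gripping it lower brings the gripper's body down on the cap. About 140 g. Another such bottle far at the back of the desk is not part of the job.
- dish_mid (a point): Steel kidney-shaped dish, 109 by 204 by 34 mm, loose bystander: leave it where it is. This point is at its centre, half-way up.
- roll_mid (a point): White roll of labels lying flat, 68 mm in diameter, 30 mm high, loose bystander: leave it where it is. This point is at its centre, half-way up.
- tape_mid (a point): Roll of brown packing tape lying flat, 94 mm in diameter, 48 mm high, loose bystander: leave it where it is. This point is at its centre, half-way up.
Not all that is in view belongs to the job. Leave any green or turquoise look-alike of the part that bears stamp_mid alone.

How it is judged:
By the outcome, as a careful person would: the job done as asked, in the order asked, and still so for the second after the job is handed in, with the robot touching nothing.
It also fails if it takes over 134 s, if anything falls off the work surface, if the arm or the gripper's body presses on something with over 40 N, if the wrist force passes 120 N, or if a joint passes its speed limit or range.

## Working session

There is one attempt and no reset: what is moved stays moved. The work goes in short steps, Python scripts to look and compute and a tool call to move; the robot and the scene stay as the last step left them, time stands still between calls to the robot, and variables do not carry over. Pictures are saved under pics/ and viewed, about 12 in all and at most 16, crops included, and the job is handed in when it is done.

Besides the shell and the picture viewer there is one more tool, called after "Request:" as name(argument=value, ...), one argument or row to a line, values as JSON. jog_arm: Moves the arm, as the interface text tells. Its arguments: {"type":"object","properties":{"deltas":{"type":"array"},"grip_force":{"type":"number"}},"required":["deltas"]}

```bash
mkdir -p pics; ls; cat > h.py <<'E'
import numpy as np, cv2
from scipy.spatial.transform import Rotation as R
from station import ctrl, vision
def cam(name,obs=None):
    c=vision.calibration(name); K=np.array([[c['fx'],0,c['cx']],[0,c['fy'],c['cy']],[0,0,1.]]); d=np.array(c['dist'],float)
    if name=='wrist':
        T=np.eye(4); T[:3,:3]=R.from_rotvec(obs['tool_rot']).as_matrix(); T[:3,3]=obs['tool_pos']; T=T@np.array(c['hand_eye'])
    else:
        T=np.eye(4); T[:3,:3]=R.from_rotvec(np.ravel(c['rvec'])).as_matrix(); T[:3,3]=np.ravel(c['tvec']); T=np.linalg.inv(T)
    return K,d,T   # T: camera->world
def grab(name):
    o=ctrl.get_obs(); im,dp=vision.get_image(name); return im,dp,cam(name,o)
def plane(uv,C,z):
    K,d,T=C; n=cv2.undistortPoints(np.array(uv,float).reshape(-1,1,2),K,d).reshape(-1,2)
    r=np.c_[n,np.ones(len(n))]@T[:3,:3].T; s=(z-T[2,3])/r[:,2]; return T[:3,3]+r*s[:,None]
def cloud(dp,C):
    K,d,T=C; h,w=dp.shape; u,v=np.meshgrid(np.arange(w),np.arange(h))
    n=cv2.undistortPoints(np.c_[u.ravel(),v.ravel()].astype(float).reshape(-1,1,2),K,d).reshape(-1,2)
    return ((np.c_[n,np.ones(len(n))]*dp.reshape(-1,1))@T[:3,:3].T+T[:3,3]).reshape(h,w,3)
def save(im,n): cv2.imwrite(f'pics/{n}.png',im[...,::-1])
E
python3 - <<'E'
from h import *
o=ctrl.get_obs(); print(o, ctrl.tcp_to_tips)
for n in('top','scene'):
    im,dp,C=grab(n); save(cv2.resize(im,(800,600)),n); np.savez(f'{n}.npz',im=im,dp=dp); print(n,C[2].round(3).tolist())
E
```

```text
pics
{'t': 0.0, 'q': array([ 1.04799703e+00,  5.33696001e-02,  1.61430413e+00, -2.26420456e-05,
        1.47602282e+00, -1.18990847e-01]), 'dq': array([ 0.0015291 , -0.00189111, -0.00114884,  0.00109289,  0.0020928 ,
       -0.00155016]), 'effort': array([-2.20316535e-03, -3.93696213e+01, -3.70168412e+01, -3.82693006e-04,
        7.21089717e-03, -1.00877054e-05]), 'tool_pos': array([0.24528083, 0.57421855, 0.25204903]), 'tool_rot': array([-0.62986759, -3.07714585,  0.00314663]), 'contact_force': array([-0.08001049, -0.08054604,  0.28439179]), 'wrist_torque': array([-0.02271649,  0.02021435, -0.02831179]), 'opening': 0.08555513000732992} 0.022
top [[0.103, -0.975, 0.199, 0.371], [-0.995, -0.102, 0.015, 0.009], [0.005, -0.2, -0.98, 1.183], [0.0, 0.0, 0.0, 1.0]]
scene [[0.761, -0.465, 0.453, 0.161], [-0.649, -0.529, 0.547, -0.501], [-0.015, -0.71, -0.704, 0.762], [0.0, 0.0, 0.0, 1.0]]
```

View pics/top.png

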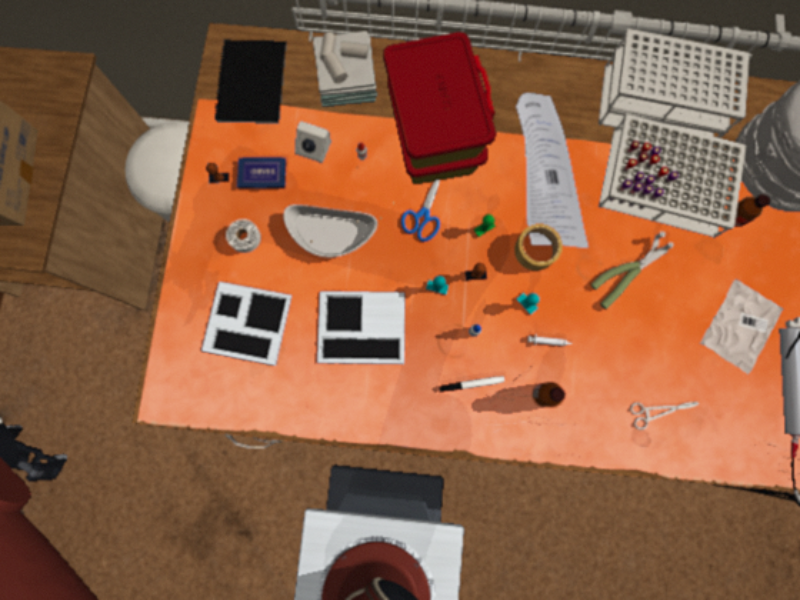

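View pics/scene.png

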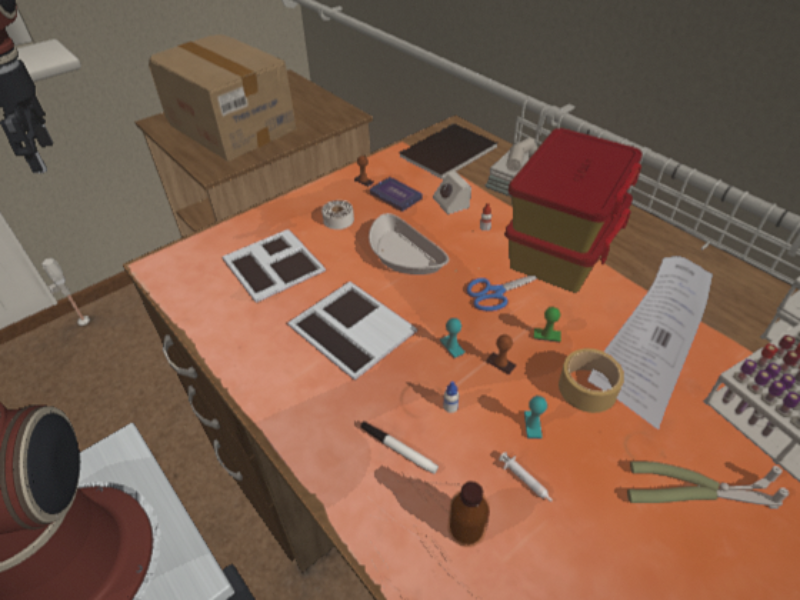

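The top view (800 px scale) shows the three-pocket tray at (247,323), the two-pocket tray at (361,327), the brown stamp at (477,271), the vial at (476,329), the marker at (470,383), the syringe at (549,341) and the bottle at (549,394). Teal and green decoy stamps stand near the brown one. The scene view agrees.

```bash
python3 - <<'E'
from h import *
o=ctrl.get_obs()
D={n:np.load(n+'.npz') for n in('top','scene')}
for n in D:
    im,dp=D[n]['im'],D[n]['dp']; C=cam(n); P=cloud(dp,C)
    print('==',n,'desk z', np.median(P[...,2][(abs(P[...,2])<.03)&(dp>0)]).round(4))
    hsv=cv2.cvtColor(im,cv2.COLOR_RGB2HSV)
    orange=((hsv[...,0]<14)&(hsv[...,1]>110)&(hsv[...,2]>140))
    X,Y,Z=P[...,0],P[...,1],P[...,2]
    reg=(X>.2)&(X<.75)&(Y>-.6)&(Y<.5)&(dp>0)
    m=(reg&~orange&((Z>.004))).astype(np.uint8)
    N,L,S,c=cv2.connectedComponentsWithStats(m)
    for i in range(1,N):
        if S[i,4]<25: continue
        k=L==i; p=P[k]; r=cv2.minAreaRect(p[:,:2].astype(np.float32)*1000)
        print(c[i].round(0),S[i,4],'mean',p.mean(0).round(3),'zmax',p[:,2].max().round(3),'rect',np.round(r[0]),np.round(r[1]),round(r[2]),'rgb',np.median(im[k],0))
E
```

```text
== top desk z 0.0005
[225. 166.] 287 mean [0.71  0.194 0.024] zmax 0.038 rect [709. 181.] [202.  81.] 90 rgb [170. 159. 150.]
[170. 165.] 391 mean [0.697 0.363 0.026] zmax 0.035 rect [700. 365.] [67. 65.] 22 rgb [153. 144. 133.]
[297. 166.] 40 mean [ 0.74  -0.025  0.009] zmax 0.013 rect [740. -27.] [35. 17.] 85 rgb [ 53.5  78.5 129.5]
[375. 179.] 306 mean [ 0.715 -0.264  0.034] zmax 0.053 rect [ 721. -268.] [59. 95.] 0 rgb [128.5  96.   51. ]
[434. 195.] 509 mean [ 0.691 -0.454  0.014] zmax 0.023 rect [ 704. -458.] [ 62. 171.] 49 rgb [121. 125.  81.]
[333. 191.] 132 mean [ 0.665 -0.141  0.034] zmax 0.072 rect [ 667. -143.] [22. 46.] 7 rgb [63.  29.5 17. ]
[306. 199.] 144 mean [ 0.63  -0.062  0.035] zmax 0.071 rect [632. -60.] [49. 24.] 79 rgb [  0. 107. 102.]
[170. 226.] 995 mean [0.513 0.337 0.007] zmax 0.013 rect [513. 333.] [161. 155.] 85 rgb [208. 212. 214.]
[257. 225.] 1357 mean [0.542 0.076 0.007] zmax 0.014 rect [529.  91.] [152. 181.] 6 rgb [212. 216. 216.]
[370. 211.] 156 mean [ 0.615 -0.254  0.033] zmax 0.073 rect [ 616. -256.] [46. 23.] 45 rgb [  1.  120.5 114.5]
[332. 231
[... 1450 characters left out ...]
ct [ 720. -270.] [93. 60.] 90 rgb [127. 103.  69.]
[316. 278.] 175 mean [ 0.542 -0.154  0.035] zmax 0.066 rect [ 557. -135.] [60. 21.] 53 rgb [110. 102. 128.]
[374. 291.] 319 mean [ 0.611 -0.26   0.035] zmax 0.071 rect [ 616. -257.] [47. 25.] 46 rgb [ 60. 117. 112.]
[280. 313.] 427 mean [ 0.434 -0.157  0.013] zmax 0.019 rect [ 435. -152.] [ 16. 135.] 15 rgb [178. 165. 158.]
[367. 333.] 299 mean [ 0.539 -0.308  0.013] zmax 0.018 rect [ 538. -309.] [90. 23.] 85 rgb [174. 157. 153.]
[478. 340.] 1309 mean [ 0.691 -0.461  0.014] zmax 0.022 rect [ 704. -463.] [ 60. 174.] 47 rgb [118. 117.  87.]
[327. 360.] 992 mean [ 0.416 -0.311  0.071] zmax 0.113 rect [ 421. -308.] [38. 51.] 33 rgb [73. 44. 29.]
```

```bash
cat >> h.py <<'E'
def plan(x,y,z,yawdeg):
    """turn (tool frame) to tool-down with jaw axis at yawdeg, then shift in the turned tool axes (cm)"""
    o=ctrl.get_obs(); A=R.from_rotvec(o['tool_rot']); c,s=np.cos(np.radians(yawdeg)),np.sin(np.radians(yawdeg))
    B=np.array([[-s,c,0],[c,s,0],[0,0,-1.]]); 
    print('t',round(o['t'],2),'pos',np.round(o['tool_pos'],4),'open',round(o['opening'],4),'F',np.round(o['contact_force'],1))
    print('turn',(A.inv()*R.from_matrix(B)).as_rotvec().round(3),'shift cm',(B.T@(np.array([x,y,z])-o['tool_pos'])*100).round(2))
E
python3 - <<'E'
from h import *
plan(.50,-.308,.24,-2)
# trays by pocket masks
for n in('top','scene'):
    d=np.load(n+'.npz'); im,dp=d['im'],d['dp']; C=cam(n); P=cloud(dp,C)
    m=((im.max(2)<75)&(P[...,0]>.42)&(P[...,0]<.62)&(P[...,1]>-.02)&(P[...,1]<.44)).astype(np.uint8)
    N,L,S,c=cv2.connectedComponentsWithStats(m)
    for i in range(1,N):
        if S[i,4]>60:
            v,u=np.nonzero(L==i); p=plane(np.c_[u,v],C,.003); r=cv2.minAreaRect((p[:,:2]*1000).astype(np.float32)); print(n,np.round(r[0],1),np.round(r[1]),round(r[2],1))
def w(c,yaw,l): c0,s0=np.cos(yaw),np.sin(yaw); return (c[0]+c0*l[0]-s0*l[1], c[1]+s0*l[0]+c0*l[1])
for l in((-45,0),(29,-33),(29,47)): print(3,np.round(w((513.5,331.5),np.radians(-5),l),1))
for l in((-45,0),(29,38)): print(2,np.round(w((529.5,90),np.radians(5.5),l),1))
E
```

```text
t 0.1 pos [0.2453 0.5743 0.2522] open 0.0855 F [-0.3  0.3 -0.1]
turn [-2.000e-03  1.000e-03  1.202e+00] shift cm [-87.29  28.53   1.22]
top [546.3 375.9] [41. 40.] 85.0
top [539.9 296.1] [70. 71.] 85.6
top [555.7 129.3] [68. 71.] 6.0
top [468.7 335.5] [114.  38.] 85.3
top [485.6  85.6] [ 38. 156.] 4.4
scene [545.9 376.5] [35. 40.] 87.4
scene [539.1 296.1] [64. 70.] 85.5
scene [468.3 334.8] [109.  38.] 85.1
scene [554.9 128.3] [69. 68.] 5.2
scene [484.6  83.4] [ 39. 156.] 5.1
3 [468.7 335.4]
3 [539.5 296.1]
3 [546.5 375.8]
2 [484.7  85.7]
2 [554.7 130.6]
```

Request:
jog_arm(
  deltas=[
    [0,0,0.12,0,0,0,0.6],
    [0,0,0.12,0,0,0,0.6],
    [0,0,0.12,0,0,0,0.6],
    [0,0,0.12,0,0,0,0.6],
    [0,0,0.12,0,0,0,0.6],
    [0,0,0.12,0,0,0,0.6],
    [0,0,0.12,0,0,0,0.6],
    [0,0,0.12,0,0,0,0.6],
    [0,0,0.12,0,0,0,0.6],
    [0,0,0.12,0,0,0,0.6],
  ],
)

```text
t: 0.93
tool_pos: [0.2454, 0.5744, 0.2525]
tool_rot: [2.264, 2.177, -0.002]
contact_force: [-0.8, -0.3, -0.8]
opening: 0.0512
```

Request:
jog_arm(
  deltas=[
    [0,0,0,-3.8,1.24,0,0.6],
    [0,0,0,-3.8,1.24,0,0.6],
    [0,0,0,-3.8,1.24,0,0.6],
    [0,0,0,-3.8,1.24,0,0.6],
    [0,0,0,-3.8,1.24,0,0.6],
    [0,0,0,-3.8,1.24,0,0.6],
    [0,0,0,-3.8,1.24,0,0.6],
    [0,0,0,-3.8,1.24,0,0.6],
    [0,0,0,-3.8,1.24,0,0.6],
    [0,0,0,-3.8,1.24,0,0.6],
    [0,0,0,-3.8,1.24,0,0.6],
    [0,0,0,-3.8,1.24,0,0.6],
  ],
)

```text
t: 1.93
tool_pos: [0.379, 0.1122, 0.253]
tool_rot: [2.257, 2.185, 0.0]
contact_force: [1.2, -0.1, 0.5]
opening: 0.0511
```

Request:
jog_arm(
  deltas=[
    [0,0,0,-3.8,1.24,0,0.6],
    [0,0,0,-3.8,1.24,0,0.6],
    [0,0,0,-3.8,1.24,0,0.6],
    [0,0,0,-3.8,1.24,0,0.6],
    [0,0,0,-3.8,1.24,0,0.6],
    [0,0,0,-3.8,1.24,0,0.6],
    [0,0,0,-3.8,1.24,0,0.6],
    [0,0,0,-3.8,1.24,0,0.6],
    [0,0,0,-3.8,1.24,0,0.6],
    [0,0,0,-3.8,1.24,0,0.6],
    [0,0,0,-3.8,1.24,0,0.6],
    [0,0,0,0,0,0,0.6],
  ],
)

```text
t: 2.93
tool_pos: [0.502, -0.3138, 0.2514]
tool_rot: [-2.263, -2.178, 0.003]
contact_force: [-0.6, 0.5, -0.2]
opening: 0.0513
```

```bash
python3 - <<'E'
from h import *
im,dp,C=grab('wrist'); save(im,'w1'); print(C[2].round(3).tolist())
P=cloud(dp,C); X,Y,Z=P[...,0],P[...,1],P[...,2]
hsv=cv2.cvtColor(im,cv2.COLOR_RGB2HSV)
print('desk',np.median(Z[(abs(Z)<.02)&(dp>0)]))
m=((Z>.004)&(Z<.15)&(dp>0)&(abs(X-.5)<.16)).astype(np.uint8)
m=cv2.morphologyEx(m,cv2.MORPH_OPEN,np.ones((3,3)))
N,L,S,c=cv2.connectedComponentsWithStats(m)
for i in range(1,N):
    if S[i,4]>150:
        p=P[L==i]; r=cv2.minAreaRect(p[:,:2].astype(np.float32)*1000); print(c[i].round(),S[i,4],p.mean(0).round(3),p[:,2].max().round(3),np.round(r[0],1),np.round(r[1]),round(r[2],1))
plan(.54,-.308,.06,-3)
E
```

```text
[[0.999, -0.034, -0.014, 0.505], [-0.037, -0.949, -0.312, -0.235], [-0.003, 0.312, -0.95, 0.371], [0.0, 0.0, 0.0, 1.0]]
desk 8.916428989722003e-05
[213.  46.] 1322 [ 0.438 -0.168  0.013] 0.017 [ 437.7 -170.1] [16. 99.] 13.0
[416.  13.] 245 [ 0.657 -0.143  0.01 ] 0.024 [ 658.4 -145. ] [ 7. 31.] 10.0
[438.   5.] 151 [ 0.657 -0.15   0.059] 0.067 [ 656.6 -149.9] [ 7. 11.] 1.1
[311.  21.] 643 [ 0.542 -0.154  0.041] 0.065 [ 543.2 -151.8] [20. 23.] 64.2
[374. 127.] 1115 [ 0.611 -0.258  0.037] 0.07 [ 613.7 -257.4] [47. 25.] 51.3
[305. 167.] 695 [ 0.538 -0.306  0.012] 0.016 [ 538.1 -309.6] [90. 13.] 89.7
[207. 177.] 2371 [ 0.433 -0.298  0.079] 0.112 [ 428.1 -302. ] [45. 50.] 44.7
[380. 257.] 426 [ 0.64  -0.434  0.013] 0.016 [ 642.3 -436.2] [19. 49.] 48.9
t 2.98 pos [ 0.5015 -0.311   0.2516] open 0.0514 F [-0.1  0.3 -0.8]
turn [-0.002 -0.001  0.016] shift cm [ 0.5   3.83 19.16]
```

View pics/w1.png

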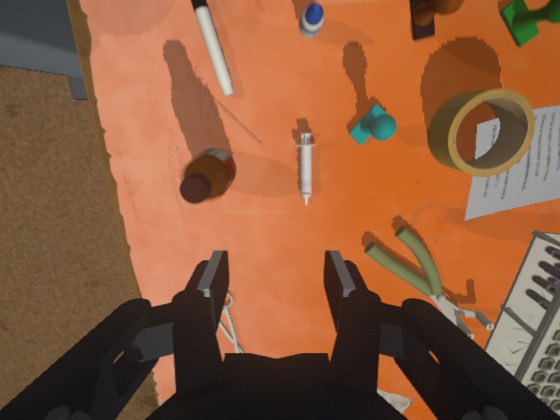

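The wrist view shows the syringe at (305,167) with its flange toward +y. Its axis lies almost along world y, and all three views agree within 3 mm.

Request:
jog_arm(
  deltas=[
    [0,0,-0.02,0.3,2.0,2,0.4],
    [0,0,0,0,1.75,3.4,0.4],
    [0,0,0,0,0,3.6,0.4],
    [0,0,0,0,0,3.6,0.4],
    [0,0,0,0,0,3.6,0.4],
    [0,0,0,0,0,2.5,0.4],
    [0,0,0,0,0,1.5,0.4],
    [0,0,0,0,0,0,0.4],
    [0,0,0,0,0,0,0.4],
  ],
)

```text
t: 3.73
tool_pos: [0.5386, -0.3048, 0.0505]
tool_rot: [-2.233, -2.206, 0.0]
contact_force: [0.1, 0.2, 1.5]
opening: 0.0347
```

```bash
python3 - <<'E'
from h import *
plan(.539,-.308,.0275,-1)
im,dp,C=grab('wrist'); save(im,'w2')
E
```

```text
t 3.73 pos [ 0.5386 -0.3048  0.0505] open 0.0347 F [0.1 0.2 1.5]
turn [-0.002 -0.002  0.005] shift cm [-0.32  0.04  2.3 ]
```

View pics/w2.png

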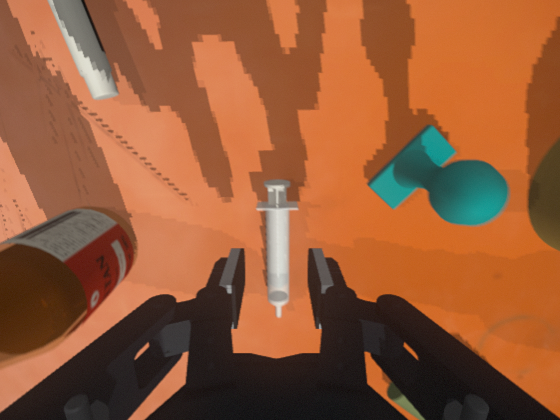

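The fingers flank the barrel evenly (syringe at u≈279, jaws at 240 and 315). Going down the rest of the way and gripping.

Request:
jog_arm(
  deltas=[
    [0,0,0,-0.3,0,0.8,0.4],
    [0,0,0,0,0,0.8,0.4],
    [0,0,0,0,0,0.6,0.4],
    [0,0,0,0,0,0,0.4],
    [0,0,0,0,0,0,0],
    [0,0,0,0,0,0,0],
    [0,0,0,0,0,0,0],
    [0,0,0,0,0,0,0],
    [0,0,0,0,0,0,0],
    [0,0,0,0,0,0,0],
  ],
  grip_force=30,
)

```text
t: 4.62
tool_pos: [0.5394, -0.3092, 0.0295]
tool_rot: [2.236, 2.207, 0.0]
contact_force: [0.4, -0.2, -0.1]
opening: 0.0117
```

Request:
jog_arm(
  deltas=[
    [0,0,0,0,0,-1,0],
    [0,0,0,0,0,-3,0],
    [0,0,0,0,0,-3,0],
    [0,0,0,0,0,-3,0],
    [0,0,0,0,0,0,0],
  ],
)

```text
t: 5.03
tool_pos: [0.543, -0.3117, 0.1383]
tool_rot: [2.226, 2.198, 0.003]
contact_force: [1.8, -0.4, 0.5]
opening: 0.0112
```

```bash
python3 - <<'E'
from h import *
plan(.4685,.3353,.13,-4.8)
im,dp,C=grab('wrist'); save(im,'w3')
E
```

```text
t 5.03 pos [ 0.543  -0.3117  0.1383] open 0.0112 F [ 1.8 -0.4  0.5]
turn [0.011 0.007 0.071] shift cm [ 63.85 -12.84   0.83]
```

View pics/w3.png

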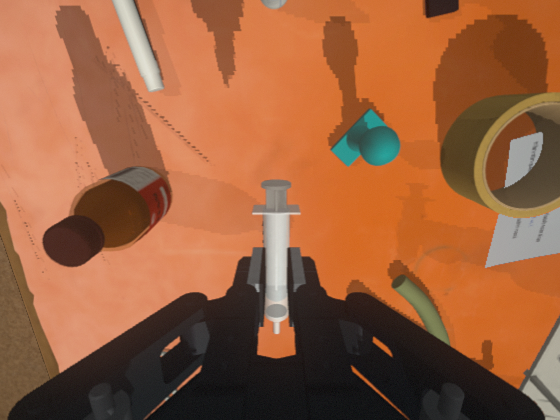

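Request:
jog_arm(
  deltas=[
    [0,0,0.07,0,0,0,0],
    [0,0,0,3.99,-0.8,0,0],
    [0,0,0,3.99,-0.8,0,0],
    [0,0,0,3.99,-0.8,0,0],
    [0,0,0,3.99,-0.8,0,0],
    [0,0,0,3.99,-0.8,0,0],
    [0,0,0,3.99,-0.8,0,0],
    [0,0,0,3.99,-0.8,0,0],
    [0,0,0,3.99,-0.8,0,0],
    [0,0,0,3.99,-0.8,0,0],
    [0,0,0,3.99,-0.8,0,0],
    [0,0,0,3.99,-0.8,0,0],
  ],
)

```text
t: 6.08
tool_pos: [0.4867, 0.1374, 0.1286]
tool_rot: [-2.311, -2.127, 0.002]
contact_force: [0.5, -0.1, -0.1]
opening: 0.0111
```

Request:
jog_arm(
  deltas=[
    [0,0,0,3.99,-0.8,0,0],
    [0,0,0,3.99,-0.8,0,0],
    [0,0,0,3.99,-0.8,0,0],
    [0,0,0,3.99,-0.8,0,0],
    [0,0,0,3.99,-0.8,0,0],
    [0,0,0,0,0,0,0],
    [0,0,0,0,0,0,0],
  ],
)

```text
t: 6.67
tool_pos: [0.4634, 0.3392, 0.1284]
tool_rot: [-2.307, -2.132, 0.003]
contact_force: [-1.3, -0.7, -0.5]
opening: 0.0114
```

```bash
python3 - <<'E'
from h import *
o=ctrl.get_obs(); C=cam('wrist',o)
p=plane([[276,183],[276,210],[277,330]],C,o['tool_pos'][2]-.021)
print(((p-o['tool_pos'])@R.from_rotvec(o['tool_rot']).as_matrix()*1000).round(1))
plan(.4685,.3353,.031,-4.8)
im,dp,C=grab('wrist'); save(im,'w4')
m=(im.max(2)<60).astype(np.uint8)
print([ (np.round(cv2.minAreaRect(plane(np.c_[np.nonzero(L==i)[::-1]],C,.004)[:,:2].astype(np.float32)*1000)[0]),S[i,4],c[i].round()) for (N,L,S,c) in [cv2.connectedComponentsWithStats(m)] for i in range(1,N) if S[i,4]>2000])
E
```

```text
[[ 44.1   0.3  20.9]
 [ 30.    0.3  21. ]
 [-45.1   0.9  21.1]]
t 6.67 pos [0.4634 0.3392 0.1284] open 0.0114 F [-1.3 -0.7 -0.5]
turn [-0.001  0.001  0.005] shift cm [-0.35  0.54  9.74]
[(array([544., 375.]), np.int32(2566), array([369., 156.])), (array([452., 207.]), np.int32(54213), array([274., 352.]))]
```

View pics/w4.png

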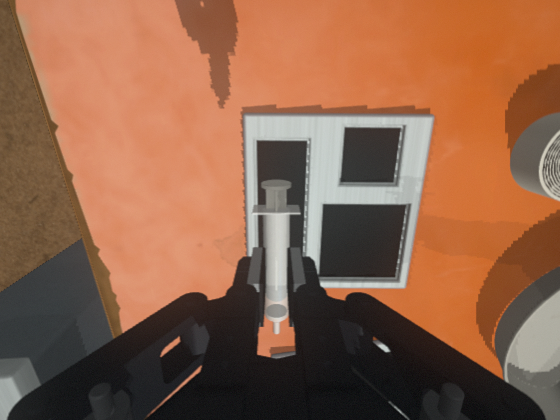

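The syringe is held within 1 mm of its middle (flange at +30, ends at +44 and -45). The close view puts the tray where I had it, to within 2 mm.

Request:
jog_arm(
  deltas=[
    [0,0,0,-0.35,0.54,1,0],
    [0,0,0,0,0,2.5,0],
    [0,0,0,0,0,2.5,0],
    [0,0,0,0,0,1.5,0],
    [0,0,0,0,0,1.0,0],
    [0,0,0,0,0,0.6,0],
    [0,0,0,0,0,0.3,0],
    [0,0,0,0,0,0,0],
    [0,0,0,0,0,0,0],
  ],
)

```text
t: 7.47
tool_pos: [0.4706, 0.3338, 0.0362]
tool_rot: [2.312, 2.127, 0.002]
contact_force: [-0.7, 0.2, -0.6]
opening: 0.0114
```

```bash
python3 - <<'E'
from h import *
plan(.4685,.3353,.031,-4.8)
E
```

```text
t 7.47 pos [0.4706 0.3338 0.0362] open 0.0114 F [-0.7  0.2 -0.6]
turn [ 0.001 -0.001  0.   ] shift cm [ 0.13 -0.22  0.52]
```

Request:
jog_arm(
  deltas=[
    [0,0,0,0.1,-0.2,0.2,0],
    [0,0,0,0,0,0.2,0],
    [0,0,0,0,0,0.1,0],
    [0,0,0,0,0,0,0],
    [0,0,0,0,0,0,0],
    [0,0,0,0,0,0,0],
  ],
)

```text
t: 7.97
tool_pos: [0.4682, 0.3354, 0.0314]
tool_rot: [2.311, 2.128, 0.001]
contact_force: [-1.3, -0.7, 4.6]
opening: 0.011
```

Request:
jog_arm(
  deltas=[
    [0,0,0,0,0,0,0.28],
    [0,0,0,0,0,0,0.28],
    [0,0,0,0,0,0,0.28],
    [0,0,0,0,0,0,0.28],
    [0,0,0,0,0,-0.5,0.28],
    [0,0,0,0,0,-2,0.28],
    [0,0,0,0,0,-4,0.28],
    [0,0,0,0,0,-4,0.8],
    [0,0,0,0,0,-4,0.9],
    [0,0,0,0,0,-4,0.9],
    [0,0,0,0,0,-1,0.9],
    [0,0,0,0,0,0,0.9],
  ],
)

```text
t: 8.97
tool_pos: [0.4701, 0.3362, 0.2314]
tool_rot: [2.31, 2.126, 0.016]
contact_force: [-0.5, 0.5, 0.6]
opening: 0.077
```

```bash
python3 - <<'E'
from h import *
plan(.425,-.302,.22,0)
im,dp,C=grab('wrist'); save(im,'w5')
for n in('top','scene'):
    d=np.load(n+'.npz'); im,dp=d['im'],d['dp']; P=cloud(dp,cam(n)); k=(abs(P[...,0]-.425)<.04)&(abs(P[...,1]+.3)<.04)&(P[...,2]>.1); p=P[k]; print(n,p[:,:2].min(0),p[:,:2].max(0),p.mean(0))
E
```

```text
t 8.97 pos [0.4701 0.3362 0.2314] open 0.077 F [-0.5  0.5  0.6]
turn [ 0.009 -0.005 -0.083] shift cm [-63.82  -4.51   1.14]
top [ 0.41454275 -0.31262194] [ 0.43970636 -0.29109208] [ 0.42684749 -0.30190114  0.10918048]
scene [ 0.41341065 -0.3173478 ] [ 0.44074729 -0.29115142] [ 0.42516535 -0.30519929  0.10949309]
```

View pics/w5.png

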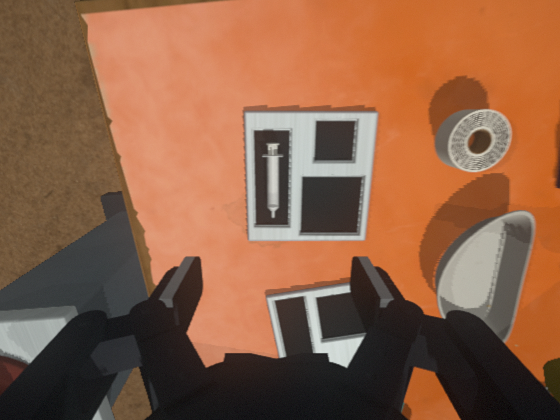

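The syringe lies lengthwise in the middle of the long pocket (around (272,180)). Next is the bottle, whose axis is at about (0.426, -0.304) in both views.

Request:
jog_arm(
  deltas=[
    [0,0,-0.083,0,0,0,1],
    [0,0,0,-3.99,-0.28,0,1],
    [0,0,0,-3.99,-0.28,0,1],
    [0,0,0,-3.99,-0.28,0,1],
    [0,0,0,-3.99,-0.28,0,1],
    [0,0,0,-3.99,-0.28,0,1],
    [0,0,0,-3.99,-0.28,0,1],
    [0,0,0,-3.99,-0.28,0,1],
    [0,0,0,-3.99,-0.28,0,1],
    [0,0,0,-3.99,-0.28,0,1],
    [0,0,0,-3.99,-0.28,0,1],
    [0,0,0,-3.99,-0.28,0,1],
  ],
)

```text
t: 10.02
tool_pos: [0.4352, -0.1053, 0.2223]
tool_rot: [-2.218, -2.218, 0.003]
contact_force: [1.7, -0.7, -0.3]
opening: 0.0854
```

Request:
jog_arm(
  deltas=[
    [0,0,0,-3.99,-0.28,0,1],
    [0,0,0,-3.99,-0.28,0,1],
    [0,0,0,-3.99,-0.28,0,1],
    [0,0,0,-3.99,-0.28,0,1],
    [0,0,0,-3.99,-0.28,0,1],
    [0,0,0,0,0,0,1],
    [0,0,0,0,0,0,1],
    [0,0,0,0,0,0,1],
  ],
)

```text
t: 10.68
tool_pos: [0.4221, -0.3026, 0.2226]
tool_rot: [-2.219, -2.217, -0.0]
contact_force: [0.3, 1.3, -0.8]
opening: 0.0851
```

```bash
python3 - <<'E'
from h import *
plan(.4265,-.304,.073,0)
im,dp,C=grab('wrist'); P=cloud(dp,C); save(im,'w6')
k=(abs(P[...,0]-.425)<.06)&(abs(P[...,1]+.3)<.06)&(P[...,2]>.1)&(P[...,2]<.125); p=P[k]; print(k.sum(),p.min(0),p.max(0))
k=(abs(P[...,0]-.425)<.06)&(abs(P[...,1]+.3)<.06)&(P[...,2]>.02)&(P[...,2]<.065); p=P[k]; print(k.sum(),p.min(0),p.max(0))
E
```

```text
t 10.68 pos [ 0.4221 -0.3026  0.2226] open 0.0851 F [ 0.3  1.3 -0.8]
turn [-0.003 -0.004 -0.001] shift cm [-0.14  0.44 14.96]
810 [ 0.41158385 -0.31754542  0.10017086] [ 0.43811265 -0.290941    0.11155275]
390 [ 0.39989654 -0.32308071  0.02019539] [ 0.45046112 -0.27779055  0.06499785]
```

The cap's centre is at (0.425, -0.304), and the body spans 50 mm there, so the bottle's position holds.

Request:
jog_arm(
  deltas=[
    [0,0,0,-0.15,0.3,2,1],
    [0,0,0,0,0,3,1],
    [0,0,0,0,0,3,1],
    [0,0,0,0,0,2.5,1],
    [0,0,0,0,0,2,1],
    [0,0,0,0,0,1.5,1],
    [0,0,0,0,0,1,1],
    [0,0,0,0,0,0,1],
    [0,0,0,0,0,0,1],
    [0,0,0,0,0,0,1],
  ],
)

```text
t: 11.57
tool_pos: [0.4269, -0.3051, 0.0766]
tool_rot: [2.219, 2.221, 0.0]
contact_force: [0.3, -0.4, 0.5]
opening: 0.0856
```

Request:
jog_arm(
  deltas=[
    [0,0,0,0,0,0,0],
    [0,0,0,0,0,0,0],
    [0,0,0,0,0,0,0],
    [0,0,0,0,0,0,0],
    [0,0,0,0,0,0,0],
    [0,0,0,0,0,0,0],
    [0,0,0,0,0,0,0],
    [0,0,0,0,0,0,0],
  ],
  grip_force=45,
)

```text
t: 12.23
tool_pos: [0.4264, -0.3056, 0.0765]
tool_rot: [2.221, 2.221, -0.0]
contact_force: [-2.1, 0.6, 5.9]
opening: 0.0506
```

The TCP is about 3.5 mm higher than intended, so I'll regrip lower for a firm hold on the straight side.

Request:
jog_arm(
  deltas=[
    [0,0,0,0,0,0,0.8],
    [0,0,0,0,0,0,0.8],
    [0,0,0,0,0,0.4,0.8],
    [0,0,0,0,0,0,0.8],
    [0,0,0,0,0,0,0.8],
    [0,0,0,0,0,0,0],
    [0,0,0,0,0,0,0],
    [0,0,0,0,0,0,0],
    [0,0,0,0,0,0,0],
    [0,0,0,0,0,0,0],
    [0,0,0,0,0,0,0],
    [0,0,0,0,0,0,0],
  ],
)

```text
t: 13.23
tool_pos: [0.4261, -0.305, 0.0713]
tool_rot: [2.221, 2.221, 0.0]
contact_force: [-0.2, 0.1, -1.6]
opening: 0.0504
```

Request:
jog_arm(
  deltas=[
    [0,0,0,0,0,-0.5,0],
    [0,0,0,0,0,-1.5,0],
    [0,0,0,0,0,-3,0],
    [0,0,0,0,0,-3,0],
    [0,0,0,0,0,-2,0],
    [0,0,0,0,0,0,0],
    [0,0,0,0,0,0,0],
  ],
)

```text
t: 13.82
tool_pos: [0.4265, -0.3054, 0.1724]
tool_rot: [2.22, 2.22, 0.0]
contact_force: [0.3, 0.7, -2.2]
opening: 0.0508
```

```bash
python3 - <<'E'
from h import *
plan(.5395,.296,.17,-4.8)
im,dp,C=grab('wrist'); save(im,'w6b')
E
```

```text
t 13.82 pos [ 0.4265 -0.3054  0.1724] open 0.0508 F [ 0.3  0.7 -2.2]
turn [0.002 0.002 0.084] shift cm [60.87  6.23  0.24]
```

View pics/w6b.png

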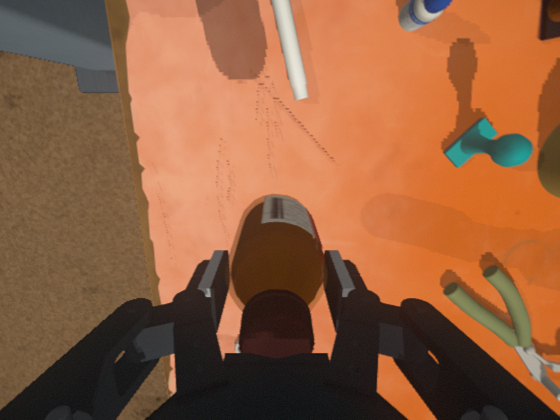

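The bottle is off the desk, centred between the pads and upright. Carrying it to the large pocket.

Request:
jog_arm(
  deltas=[
    [0,0,0.084,0.5,0,0,0],
    [0,0,0,2,0.3,0,0],
    [0,0,0,4,0.42,0,0],
    [0,0,0,4,0.42,0,0],
    [0,0,0,4,0.42,0,0],
    [0,0,0,4,0.42,0,0],
    [0,0,0,4,0.42,0,0],
    [0,0,0,4,0.42,0,0],
    [0,0,0,4,0.42,0,0],
    [0,0,0,4,0.42,0,0],
    [0,0,0,4,0.42,0,0],
    [0,0,0,4,0.42,0,0],
  ],
)

```text
t: 14.87
tool_pos: [0.5044, 0.1167, 0.1683]
tool_rot: [-2.31, -2.125, 0.006]
contact_force: [0.6, -0.9, -2.3]
opening: 0.0509
```

Request:
jog_arm(
  deltas=[
    [0,0,0,4,0.42,0,0],
    [0,0,0,4,0.42,0,0],
    [0,0,0,4,0.42,0,0],
    [0,0,0,3.5,0.4,0,0],
    [0,0,0,2.2,0.3,0,0],
    [0,0,0,0.8,0,0,0],
    [0,0,0,0,0,0,0],
    [0,0,0,0,0,0,0],
    [0,0,0,0,0,0,0],
  ],
)

```text
t: 15.62
tool_pos: [0.5405, 0.296, 0.17]
tool_rot: [-2.314, -2.125, 0.004]
contact_force: [-0.5, 0.8, -1.4]
opening: 0.0504
```

```bash
python3 - <<'E'
from h import *
plan(.5393,.296,.0745,-4.8)
E
```

```text
t 15.62 pos [0.5405 0.296  0.17  ] open 0.0504 F [-0.5  0.8 -1.4]
turn [-0.002  0.002 -0.001] shift cm [-0.01 -0.12  9.55]
```

Request:
jog_arm(
  deltas=[
    [0,0,0,0,-0.1,1.5,0],
    [0,0,0,0,0,2.5,0],
    [0,0,0,0,0,2.5,0],
    [0,0,0,0,0,1.2,0],
    [0,0,0,0,0,0.6,0],
    [0,0,0,0,0,0.4,0],
    [0,0,0,0,0,0.3,0],
    [0,0,0,0,0,0,0],
    [0,0,0,0,0,0,0],
    [0,0,0,0,0,0,0],
  ],
)

```text
t: 16.45
tool_pos: [0.5411, 0.2979, 0.0827]
tool_rot: [2.312, 2.126, 0.003]
contact_force: [0.3, 0.2, -1.9]
opening: 0.0506
```

Request:
jog_arm(
  deltas=[
    [0,0,0,-0.15,-0.15,0.3,0],
    [0,0,0,0,0,0.2,0],
    [0,0,0,0,0,0.15,0],
    [0,0,0,0,0,0,0],
    [0,0,0,0,0,0,0],
    [0,0,0,0,0,0,0],
  ],
)

```text
t: 16.95
tool_pos: [0.5386, 0.2962, 0.0748]
tool_rot: [2.313, 2.126, -0.0]
contact_force: [-1.0, 0.6, -1.4]
opening: 0.0508
```

Request:
jog_arm(
  deltas=[
    [0,0,0,0,0,0.1,0],
    [0,0,0,0,0,0.05,0],
    [0,0,0,0,0,0,0],
    [0,0,0,0,0,0,0],
  ],
)

```text
t: 17.28
tool_pos: [0.5387, 0.2962, 0.0734]
tool_rot: [2.313, 2.126, 0.0]
contact_force: [0.1, -0.6, -2.2]
opening: 0.0505
```

Request:
jog_arm(
  deltas=[
    [0,0,0,0,0,0.1,0],
    [0,0,0,0,0,0,0],
    [0,0,0,0,0,0,0],
    [0,0,0,0,0,0,0],
  ],
)

```text
t: 17.62
tool_pos: [0.5389, 0.2964, 0.0733]
tool_rot: [2.313, 2.126, 0.001]
contact_force: [-2.9, -0.1, 5.8]
opening: 0.0507
```

Contact with the floor, so I'll release and rise.

Request:
jog_arm(
  deltas=[
    [0,0,0,0,0,0,0.75],
    [0,0,0,0,0,0,0.85],
    [0,0,0,0,0,0,1],
    [0,0,0,0,0,0,1],
    [0,0,0,0,0,-0.5,1],
    [0,0,0,0,0,-2,1],
    [0,0,0,0,0,-3,1],
    [0,0,0,0,0,-4,1],
    [0,0,0,0,0,-4,1],
    [0,0,0,0,0,-2,1],
    [0,0,0,0,0,0,0.8],
    [0,0,0,0,0,0,0.6],
  ],
)

```text
t: 18.62
tool_pos: [0.5395, 0.2966, 0.2298]
tool_rot: [2.312, 2.125, 0.006]
contact_force: [-0.4, -0.2, -0.5]
opening: 0.0642
```

```bash
python3 - <<'E'
from h import *
plan(.543,-.148,.22,0)
im,dp,C=grab('wrist'); P=cloud(dp,C)
k=(abs(P[...,0]-.539)<.05)&(abs(P[...,1]-.296)<.05)&(P[...,2]>.1)&(P[...,2]<.13); p=P[k]; print('cap',k.sum(),p.min(0),p.max(0))
for n in('top','scene'):
    d=np.load(n+'.npz'); im,dp=d['im'],d['dp']; P=cloud(dp,cam(n)); k=(abs(P[...,0]-.545)<.04)&(abs(P[...,1]+.148)<.04)&(P[...,2]>.035); p=P[k]; print(n,k.sum(),p.min(0),p.max(0))
E
```

```text
t 18.62 pos [0.5395 0.2966 0.2298] open 0.0642 F [-0.4 -0.2 -0.5]
turn [ 0.004 -0.002 -0.084] shift cm [-44.46   0.35   0.98]
cap 806 [0.52534351 0.2833512  0.10012796] [0.55174563 0.31076823 0.11402779]
top 41 [ 0.53690185 -0.157713    0.03500306] [ 0.55777906 -0.13924151  0.06521263]
scene 92 [ 0.53500332 -0.16131514  0.03517189] [ 0.55763999 -0.14282347  0.06631382]
```

The bottle stands upright at (0.5385, 0.297), top at 112 mm, within 1 mm of the pocket's middle. Next, the vial.

Request:
jog_arm(
  deltas=[
    [0,0,-0.084,0,0,0,0.6],
    [0,0,0,-4.05,0.05,0,0.6],
    [0,0,0,-4.05,0.05,0,0.6],
    [0,0,0,-4.05,0.05,0,0.6],
    [0,0,0,-4.05,0.05,0,0.6],
    [0,0,0,-4.05,0.05,0,0.6],
    [0,0,0,-4.05,0.05,0,0.6],
    [0,0,0,-4.05,0.05,0,0.6],
    [0,0,0,-4.05,0.05,0,0.6],
    [0,0,0,-4.05,0.05,0,0.6],
    [0,0,0,-4.05,0.05,0,0.6],
    [0,0,0,-4.05,0.05,0,0.6],
  ],
)

```text
t: 19.67
tool_pos: [0.5424, -0.1508, 0.2244]
tool_rot: [-2.219, -2.218, 0.003]
contact_force: [0.1, 1.0, 0.5]
opening: 0.0513
```

Request:
jog_arm(
  deltas=[
    [0,0,0,0,0,2,0.6],
    [0,0,0,0,0,2,0.6],
    [0,0,0,0,0,0,0.6],
    [0,0,0,0,0,0,0.6],
    [0,0,0,0,0,0,0.6],
  ],
)

```text
t: 20.08
tool_pos: [0.5438, -0.1488, 0.1867]
tool_rot: [-2.22, -2.221, 0.001]
contact_force: [-0.9, -0.4, 0.1]
opening: 0.0514
```

```bash
python3 - <<'E'
from h import *
im,dp,C=grab('wrist'); P=cloud(dp,C); save(im,'w7')
for a,b in((.01,.037),(.042,.07)):
    k=(abs(P[...,0]-.546)<.03)&(abs(P[...,1]+.149)<.03)&(P[...,2]>a)&(P[...,2]<b); p=P[k]; print(k.sum(),np.percentile(p,[1,99],axis=0).round(4))
plan(.546,-.149,.035,0)
E
```

```text
235 [[ 0.533  -0.1541  0.0104]
 [ 0.5554 -0.1385  0.0369]]
285 [[ 0.5363 -0.1569  0.0425]
 [ 0.5521 -0.1417  0.0646]]
t 20.13 pos [ 0.5443 -0.1489  0.1877] open 0.0514 F [0.5 0.6 0.1]
turn [0.    0.    0.001] shift cm [-1.000e-02  1.700e-01  1.527e+01]
```

View pics/w7.png

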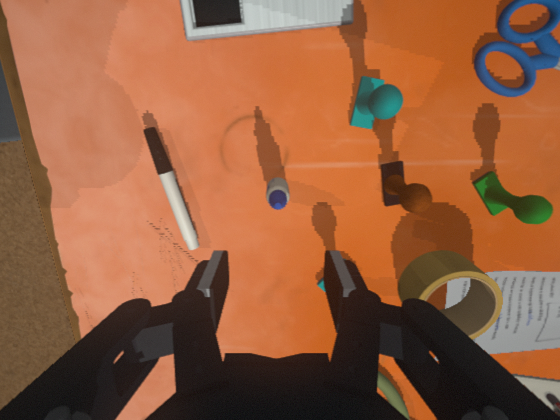

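The vial at (278,195) is centred under the jaws, its axis at about (0.544, -0.150). Descending.

Request:
jog_arm(
  deltas=[
    [0,0,0,-0.05,0,2,0.6],
    [0,0,0,0,0,3,0.6],
    [0,0,0,0,0,3,0.6],
    [0,0,0,0,0,3,0.6],
    [0,0,0,0,0,2,0.6],
    [0,0,0,0,0,1.5,0.6],
    [0,0,0,0,0,0.7,0.6],
    [0,0,0,0,0,0,0.6],
    [0,0,0,0,0,0,0.6],
    [0,0,0,0,0,0,0.6],
  ],
)

```text
t: 20.97
tool_pos: [0.5456, -0.1502, 0.0373]
tool_rot: [2.219, 2.22, 0.002]
contact_force: [0.6, 0.2, -0.8]
opening: 0.0511
```

Request:
jog_arm(
  deltas=[
    [0,0,0,0,0,0,0],
    [0,0,0,0,0,0,0],
    [0,0,0,0,0,0,0],
    [0,0,0,0,0,0,0],
    [0,0,0,0,0,0,0],
    [0,0,0,0,0,0,0],
    [0,0,0,0,0,0,0],
    [0,0,0,0,0,0,0],
  ],
  grip_force=30,
)

```text
t: 21.63
tool_pos: [0.5449, -0.1501, 0.0367]
tool_rot: [2.22, 2.22, 0.001]
contact_force: [-1.0, 0.1, 6.2]
opening: 0.0215
```

Request:
jog_arm(
  deltas=[
    [0,0,0,0,0,-0.5,0],
    [0,0,0,0,0,-2,0],
    [0,0,0,0,0,-4,0],
    [0,0,0,0,0,-4,0],
    [0,0,0,0,0,-4,0],
    [0,0,0,0,0,-2,0],
    [0,0,0,0,0,0,0],
    [0,0,0,0,0,0,0],
  ],
)

```text
t: 22.3
tool_pos: [0.5448, -0.1501, 0.2022]
tool_rot: [2.219, 2.219, 0.002]
contact_force: [-0.5, 0.6, 0.0]
opening: 0.022
```

```bash
python3 - <<'E'
from h import *
plan(.5463,.376,.2,-4.8)
im,dp,C=grab('wrist'); save(im,'w8')
E
```

```text
t 22.3 pos [ 0.5448 -0.1501  0.2022] open 0.022 F [-0.5  0.6  0. ]
turn [0.003 0.001 0.084] shift cm [52.44 -4.25  0.22]
```

View pics/w8.png

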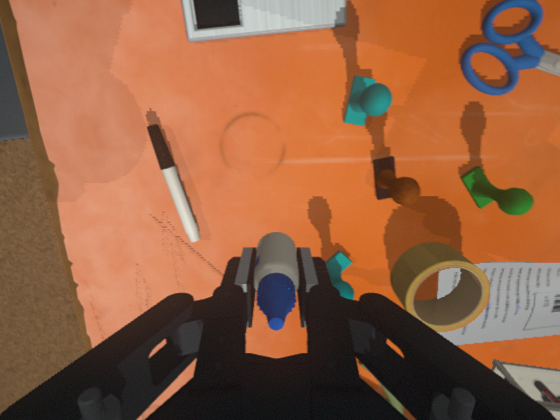

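The vial is held upright. Carrying it over the bottle, with the vial's foot at about 0.16 m.

Request:
jog_arm(
  deltas=[
    [0,0,0.084,0.5,0,0,0],
    [0,0,0,2.5,-0.2,0,0],
    [0,0,0,4,-0.33,0,0],
    [0,0,0,4,-0.33,0,0],
    [0,0,0,4,-0.33,0,0],
    [0,0,0,4,-0.33,0,0],
    [0,0,0,4,-0.33,0,0],
    [0,0,0,4,-0.33,0,0],
    [0,0,0,4,-0.33,0,0],
    [0,0,0,4,-0.33,0,0],
    [0,0,0,4,-0.33,0,0],
    [0,0,0,4,-0.33,0,0],
  ],
)

```text
t: 23.35
tool_pos: [0.543, 0.2831, 0.1969]
tool_rot: [-2.311, -2.125, 0.008]
contact_force: [0.5, -0.8, -0.1]
opening: 0.0213
```

Request:
jog_arm(
  deltas=[
    [0,0,0,4,-0.3,0,0],
    [0,0,0,3.5,-0.3,0,0],
    [0,0,0,1.5,-0.1,0,0],
    [0,0,0,0.5,0,0,0],
    [0,0,0,0,0,0,0],
    [0,0,0,0,0,0,0],
    [0,0,0,0,0,0,0],
    [0,0,0,0,0,0,0],
  ],
)

```text
t: 24.02
tool_pos: [0.5462, 0.3753, 0.2002]
tool_rot: [2.315, 2.124, -0.001]
contact_force: [0.4, 0.7, -0.5]
opening: 0.0212
```

```bash
python3 - <<'E'
from h import *
plan(.5463,.376,.0385,-4.8)
E
```

```text
t 24.02 pos [0.5462 0.3753 0.2002] open 0.0212 F [ 0.4  0.7 -0.5]
turn [-0.     0.    -0.002] shift cm [8.000e-02 1.000e-02 1.617e+01]
```

Request:
jog_arm(
  deltas=[
    [0,0,0,0.2,0,2,0],
    [0,0,0,0,0,3,0],
    [0,0,0,0,0,3,0],
    [0,0,0,0,0,3,0],
    [0,0,0,0,0,2,0],
    [0,0,0,0,0,1.3,0],
    [0,0,0,0,0,0.8,0],
    [0,0,0,0,0,0.5,0],
    [0,0,0,0,0,0.2,0],
    [0,0,0,0,0,0,0],
    [0,0,0,0,0,0,0],
    [0,0,0,0,0,0,0],
  ],
)

```text
t: 25.02
tool_pos: [0.547, 0.3794, 0.0439]
tool_rot: [2.312, 2.126, 0.004]
contact_force: [-0.3, -0.2, -0.2]
opening: 0.0218
```

Request:
jog_arm(
  deltas=[
    [0,0,0,-0.1,0,0.3,0],
    [0,0,0,0,0,0.1,0],
    [0,0,0,0,0,0,0],
    [0,0,0,0,0,0,0],
    [0,0,0,0,0,0,0],
  ],
)

```text
t: 25.43
tool_pos: [0.5463, 0.378, 0.0388]
tool_rot: [2.313, 2.126, 0.001]
contact_force: [0.3, -0.6, 3.2]
opening: 0.0216
```

Request:
jog_arm(
  deltas=[
    [0,0,0,0,0,0,0.5],
    [0,0,0,0,0,0,0.5],
    [0,0,0,0,0,0,0.5],
    [0,0,0,0,0,0,0.5],
    [0,0,0,0,0,-0.5,0.5],
    [0,0,0,0,0,-2,0.5],
    [0,0,0,0,0,-4,0.5],
    [0,0,0,0,0,-4,0.5],
    [0,0,0,0,0,-4,0.5],
    [0,0,0,0,0,-4,0.5],
    [0,0,0,0,0,-1,0.5],
    [0,0,0,0,0,0,0.5],
  ],
)

```text
t: 26.43
tool_pos: [0.5482, 0.3792, 0.2403]
tool_rot: [2.311, 2.124, 0.017]
contact_force: [0.8, 1.0, 0.8]
opening: 0.0429
```

```bash
python3 - <<'E'
from h import *
plan(.435,-.151,.235,13.5)
im,dp,C=grab('wrist'); P=cloud(dp,C); save(im,'w9')
k=(abs(P[...,0]-.546)<.03)&(abs(P[...,1]-.377)<.03)&(P[...,2]>.042)&(P[...,2]<.09); p=P[k]; print(k.sum(),np.percentile(p,[1,99],axis=0).round(4))
E
```

```text
t 26.43 pos [0.5482 0.3792 0.2403] open 0.0429 F [0.8 1.  0.8]
turn [ 0.01  -0.004 -0.32 ] shift cm [-48.91 -23.39   0.53]
208 [[0.5381 0.371  0.043 ]
 [0.5535 0.3866 0.0667]]
```

View pics/w9.png

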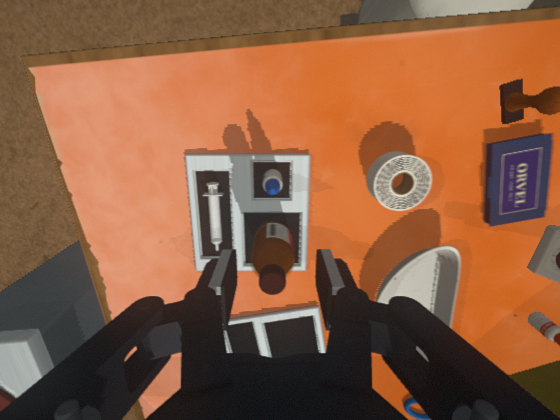

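The vial stands in the small pocket at (273,183), the bottle and syringe in theirs. Now the marker.

Request:
jog_arm(
  deltas=[
    [0,0,-0.11,0,0,0,0.5],
    [0,0,-0.11,0,0,0,0.5],
    [0,0,-0.1,0,0,0,0.5],
    [0,0,0,-3.5,-1.67,0,0.5],
    [0,0,0,-3.5,-1.67,0,0.5],
    [0,0,0,-3.5,-1.67,0,0.5],
    [0,0,0,-3.5,-1.67,0,0.5],
    [0,0,0,-3.5,-1.67,0,0.5],
    [0,0,0,-3.5,-1.67,0,0.5],
    [0,0,0,-3.5,-1.67,0,0.5],
    [0,0,0,-3.5,-1.67,0,0.5],
    [0,0,0,-3.5,-1.67,0,0.5],
  ],
)

```text
t: 27.48
tool_pos: [0.4713, 0.035, 0.2302]
tool_rot: [-1.941, -2.465, 0.004]
contact_force: [1.4, -1.0, -1.3]
opening: 0.0428
```

Request:
jog_arm(
  deltas=[
    [0,0,0,-3.5,-1.67,0,0.5],
    [0,0,0,-3.5,-1.67,0,0.5],
    [0,0,0,-3.5,-1.67,0,0.5],
    [0,0,0,-3.5,-1.67,2,0.5],
    [0,0,0,-3.5,-1.67,2,0.5],
    [0,0,0,0,0,0,0.5],
    [0,0,0,0,0,0,0.5],
    [0,0,0,0,0,0,0.5],
  ],
)

```text
t: 28.15
tool_pos: [0.4331, -0.1492, 0.1933]
tool_rot: [-1.943, -2.464, 0.0]
contact_force: [0.5, -0.8, -0.3]
opening: 0.0426
```

```bash
python3 - <<'E'
from h import *
im,dp,C=grab('wrist'); P=cloud(dp,C); save(im,'w10')
k=((abs(P[...,0]-.435)<.06)&(abs(P[...,1]+.151)<.09)&(P[...,2]>.005)&(P[...,2]<.03)).astype(np.uint8)
N,L,S,c=cv2.connectedComponentsWithStats(k)
for i in range(1,N):
    if S[i,4]>150: print(S[i,4],cv2.minAreaRect(P[L==i][:,:2].astype(np.float32)*1000),P[L==i][:,2].max())
plan(.435,-.151,.0285,14)
E
```

```text
1659 ((433.13043212890625, -152.8107452392578), (15.859207153320312, 135.2234649658203), 14.01192855834961) 0.017292800511662654
t 28.2 pos [ 0.4338 -0.1489  0.1942] open 0.0423 F [-0.8 -0.7  0. ]
turn [-0.001 -0.001 -0.007] shift cm [-0.24  0.07 16.57]
```

The marker measures 15.9 × 135.2 mm at (0.433, -0.153), yaw 14°, matching the given size.

Request:
jog_arm(
  deltas=[
    [0,0,-0.007,-0.3,-0.1,2,0.5],
    [0,0,0,0,0,3.5,0.5],
    [0,0,0,0,0,3.5,0.5],
    [0,0,0,0,0,3,0.5],
    [0,0,0,0,0,2,0.5],
    [0,0,0,0,0,1.2,0.5],
    [0,0,0,0,0,0.8,0.5],
    [0,0,0,0,0,0.4,0.5],
    [0,0,0,0,0,0,0.5],
    [0,0,0,0,0,0,0.5],
    [0,0,0,0,0,0,0.5],
    [0,0,0,0,0,0,0.5],
  ],
)

```text
t: 29.2
tool_pos: [0.4346, -0.1533, 0.0323]
tool_rot: [1.934, 2.473, 0.001]
contact_force: [-0.3, -0.3, -0.2]
opening: 0.0429
```

Request:
jog_arm(
  deltas=[
    [0,0,0,0,0,0.25,0.5],
    [0,0,0,0,0,0.2,0.5],
    [0,0,0,0,0,0,0.5],
    [0,0,0,0,0,0,0],
    [0,0,0,0,0,0,0],
    [0,0,0,0,0,0,0],
    [0,0,0,0,0,0,0],
    [0,0,0,0,0,0,0],
    [0,0,0,0,0,0,0],
    [0,0,0,0,0,0,0],
  ],
  grip_force=30,
)

```text
t: 30.03
tool_pos: [0.4338, -0.153, 0.0268]
tool_rot: [1.936, 2.474, -0.0]
contact_force: [0.5, -0.6, 1.3]
opening: 0.0145
```

Request:
jog_arm(
  deltas=[
    [0,0,0,0,0,-0.5,0],
    [0,0,0,0,0,-2,0],
    [0,0,0,0,0,-4,0],
    [0,0,0,0,0,-4,0],
    [0,0,0,0,0,-1,0],
    [0,0,0,0,0,0,0],
    [0,0,0,0,0,0,0],
  ],
)

```text
t: 30.62
tool_pos: [0.4337, -0.153, 0.1419]
tool_rot: [1.935, 2.474, 0.0]
contact_force: [-0.3, -0.6, -0.2]
opening: 0.0139
```

```bash
python3 - <<'E'
from h import *
plan(.4848,.0852,.14,5.3)
im,dp,C=grab('wrist'); save(im,'w11')
E
```

```text
t 30.62 pos [ 0.4337 -0.153   0.1419] open 0.0139 F [-0.3 -0.6 -0.2]
turn [0.001 0.001 0.151] shift cm [23.24  7.28  0.19]
```

View pics/w11.png

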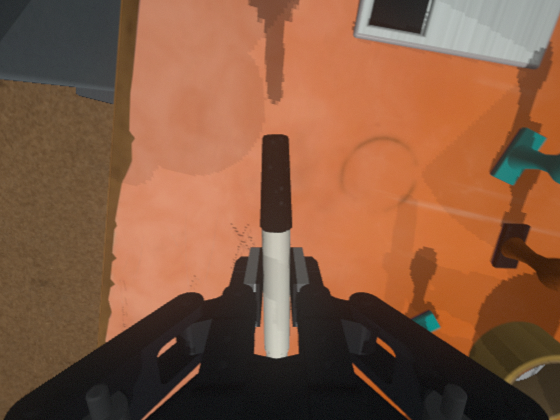

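The marker is held straight between the pads. Carrying it to the long pocket of the two-pocket tray.

Request:
jog_arm(
  deltas=[
    [0,0,0.075,0,0,0,0],
    [0,0,0.076,0,0,0,0],
    [0,0,0,3.8,1.2,0,0],
    [0,0,0,3.8,1.2,0,0],
    [0,0,0,3.8,1.2,0,0],
    [0,0,0,3.8,1.2,0,0],
    [0,0,0,3.8,1.2,0,0],
    [0,0,0,3.0,0.9,0,0],
    [0,0,0,1.2,0.4,0,0],
    [0,0,0,0,0,0,0],
    [0,0,0,0,0,0,0],
    [0,0,0,0,0,0,0],
  ],
)

```text
t: 31.67
tool_pos: [0.4838, 0.0841, 0.1397]
tool_rot: [-2.116, -2.319, 0.004]
contact_force: [0.4, 0.3, -0.7]
opening: 0.0139
```

```bash
python3 - <<'E'
from h import *
plan(.4848,.0852,.031,5.3)
im,dp,C=grab('wrist'); save(im,'w12')
m=((im.max(2)<60)).astype(np.uint8); N,L,S,c=cv2.connectedComponentsWithStats(m)
for i in range(1,N):
    if S[i,4]>800 and c[i][1]<250:
        v,u=np.nonzero(L==i); p=plane(np.c_[u,v],C,.003); print(c[i].round(),S[i,4],cv2.minAreaRect((p[:,:2]*1000).astype(np.float32)))
E
```

```text
t 31.67 pos [0.4838 0.0841 0.1397] open 0.0139 F [ 0.4  0.3 -0.7]
turn [-0.004  0.    -0.001] shift cm [ 0.1   0.11 10.87]
[360. 156.] 6633 ((553.4813842773438, 128.48756408691406), (71.80708312988281, 70.96161651611328), 5.330329418182373)
[  7. 187.] 1643 ((240.26707458496094, 65.97655487060547), (133.0506134033203, 18.863462448120117), 78.84105682373047)
```

View pics/w12.png

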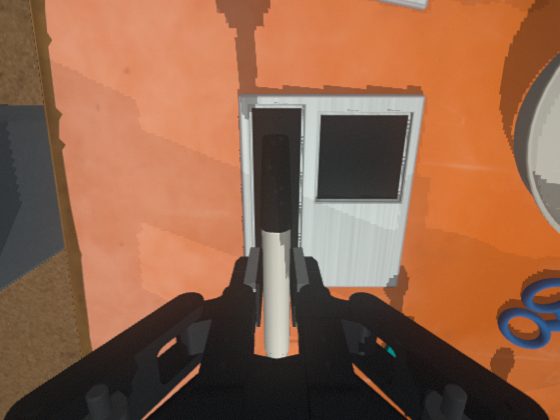

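The marker lines up over the long pocket, and the square pocket measures (0.553, 0.128), within 2 mm of earlier. Lowering.

Request:
jog_arm(
  deltas=[
    [0,0,0,0.1,0.1,2,0],
    [0,0,0,0,0,3,0],
    [0,0,0,0,0,2.5,0],
    [0,0,0,0,0,1.4,0],
    [0,0,0,0,0,0.8,0],
    [0,0,0,0,0,0.5,0],
    [0,0,0,0,0,0.3,0],
    [0,0,0,0,0,0,0],
    [0,0,0,0,0,0,0],
    [0,0,0,0,0,0,0],
    [0,0,0,0,0,0,0],
  ],
)

```text
t: 32.63
tool_pos: [0.4867, 0.0859, 0.0376]
tool_rot: [2.116, 2.32, 0.002]
contact_force: [-0.1, 0.8, -0.8]
opening: 0.0139
```

Request:
jog_arm(
  deltas=[
    [0,0,0,0,-0.1,0.3,0],
    [0,0,0,0,0,0.2,0],
    [0,0,0,0,0,0.1,0],
    [0,0,0,0,0,0,0],
    [0,0,0,0,0,0,0],
    [0,0,0,0,0,0,0],
  ],
)

```text
t: 33.13
tool_pos: [0.4849, 0.0858, 0.0306]
tool_rot: [-2.117, -2.321, 0.0]
contact_force: [-0.3, 0.4, -0.8]
opening: 0.0142
```

Request:
jog_arm(
  deltas=[
    [0,0,0,0,0,0.1,0],
    [0,0,0,0,0,0,0],
    [0,0,0,0,0,0,0],
    [0,0,0,0,0,0,0.22],
    [0,0,0,0,0,0,0.26],
    [0,0,0,0,0,0,0.32],
    [0,0,0,0,0,0,0.35],
    [0,0,0,0,0,0,0.35],
  ],
)

```text
t: 33.8
tool_pos: [0.485, 0.0858, 0.0297]
tool_rot: [2.117, 2.321, 0.0]
contact_force: [0.5, 0.4, 0.0]
opening: 0.0299
```

Request:
jog_arm(
  deltas=[
    [0,0,0,0,0,-0.5,0.35],
    [0,0,0,0,0,-1,0.35],
    [0,0,0,0,0,-3,0.35],
    [0,0,0,0,0,-4,0.5],
    [0,0,0,0,0,-4,0.6],
    [0,0,0,0,0,-4,0.6],
    [0,0,0,0,0,-3,0.6],
    [0,0,0,0,0,0,0.6],
  ],
)

```text
t: 34.47
tool_pos: [0.4889, 0.086, 0.2347]
tool_rot: [2.109, 2.313, 0.017]
contact_force: [1.8, 0.3, 0.3]
opening: 0.0511
```

```bash
python3 - <<'E'
from h import *
plan(.667,-.145,.21,8)
im,dp,C=grab('wrist'); save(im,'w13'); P=cloud(dp,C)
m=((im.min(2)>130)&(abs(P[...,0]-.485)<.019)&(abs(P[...,1]-.085)<.085)).astype(np.uint8); N,L,S,c=cv2.connectedComponentsWithStats(m); i=1+S[1:,4].argmax(); p=P[L==i]; print('white part',S[i,4],cv2.minAreaRect((p[:,:2]*1000).astype(np.float32)),np.median(p[:,2]),p[:,2].max())
for n in('top','scene'):
    d=np.load(n+'.npz'); im,dp=d['im'],d['dp']; P=cloud(dp,cam(n)); k=(abs(P[...,0]-.667)<.04)&(abs(P[...,1]+.145)<.04)&(P[...,2]>.045); p=P[k]; print(n,k.sum(),p.min(0),p.max(0))
E
```

```text
t 34.47 pos [0.4889 0.086  0.2347] open 0.0511 F [1.8 0.3 0.3]
turn [ 0.016  0.001 -0.048] shift cm [-25.35  14.42   2.47]
white part 726 ((484.27337646484375, 92.0790023803711), (13.024750709533691, 145.21145629882812), 6.5025858879089355) 0.016021147770958227 0.35461334672218114
top 63 [ 0.65618682 -0.15441133  0.05452662] [ 0.67813774 -0.1301087   0.07181984]
scene 109 [ 0.65542112 -0.15795182  0.04863845] [ 0.68035138 -0.13249122  0.07243169]
```

Request:
jog_arm(
  deltas=[
    [0,0,-0.048,0,0,0,0.6],
    [0,0,0,-3.17,1.8,0,0.6],
    [0,0,0,-3.17,1.8,0,0.6],
    [0,0,0,-3.17,1.8,0,0.6],
    [0,0,0,-3.17,1.8,0,0.6],
    [0,0,0,-3.17,1.8,0,0.6],
    [0,0,0,-3.17,1.8,0,0.6],
    [0,0,0,-3.17,1.8,0,0.6],
    [0,0,0,-3.17,1.8,0,0.6],
    [0,0,0,0,0,2,0.6],
    [0,0,0,0,0,0,0.6],
    [0,0,0,0,0,0,0.6],
  ],
)

```text
t: 35.52
tool_pos: [0.6612, -0.1447, 0.2015]
tool_rot: [-2.057, -2.367, 0.003]
contact_force: [0.4, 0.7, 1.1]
opening: 0.0511
```

Request:
jog_arm(
  deltas=[
    [0,0,0,0,0,0,0.6],
    [0,0,0,0,0,0,0.6],
  ],
)

```text
t: 35.68
tool_pos: [0.6627, -0.1443, 0.2053]
tool_rot: [2.059, 2.372, 0.0]
contact_force: [0.3, -0.3, 0.7]
opening: 0.0512
```

```bash
python3 - <<'E'
from h import *
im,dp,C=grab('wrist'); P=cloud(dp,C); save(im,'w14')
for a,b in((.004,.013),(.045,.062),(.062,.08)):
    k=(abs(P[...,0]-.667)<.04)&(abs(P[...,1]+.145)<.04)&(P[...,2]>a)&(P[...,2]<b)&(im.min(2)<120)&(im[...,0]<170); p=P[k]; print(k.sum(),np.percentile(p,[1,99],axis=0).round(4),cv2.minAreaRect((p[:,:2]*1000).astype(np.float32)))
plan(.667,-.145,.058,8)
E
```

```text
330 [[ 0.6526 -0.1456  0.0048]
 [ 0.677  -0.1209  0.0127]] ((664.6666259765625, -134.79209899902344), (21.660327911376953, 25.853412628173828), 11.811595916748047)
111 [[ 0.6541 -0.152   0.0523]
 [ 0.6798 -0.1316  0.0618]] ((667.119140625, -141.96771240234375), (20.984054565429688, 26.185359954833984), 87.72335815429688)
483 [[ 0.6556 -0.155   0.0621]
 [ 0.6776 -0.1334  0.0697]] ((666.5009155273438, -144.27232360839844), (22.558664321899414, 22.91257095336914), 8.47765827178955)
t 35.73 pos [ 0.6629 -0.1443  0.2057] open 0.0512 F [-0.3  0.2  0.5]
turn [0.001 0.    0.002] shift cm [-0.12  0.4  14.77]
```

View pics/w14.png

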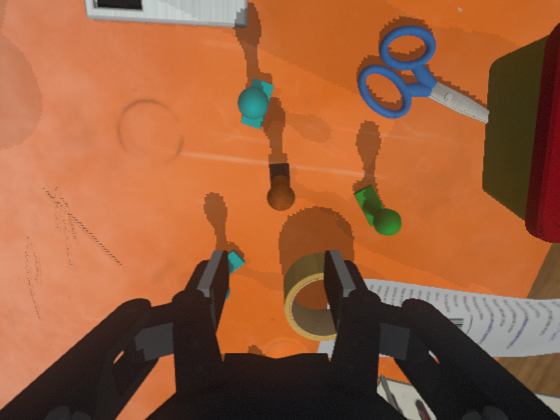

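The brown knob is at (280,193), centred at (0.667, -0.144) in all views; the teal and green ones are well clear. Descending to it.

Request:
jog_arm(
  deltas=[
    [0,0,0,0,0.4,2,0.6],
    [0,0,0,0,0,3,0.6],
    [0,0,0,0,0,3,0.6],
    [0,0,0,0,0,2.7,0.6],
    [0,0,0,0,0,2,0.6],
    [0,0,0,0,0,1.3,0.6],
    [0,0,0,0,0,0.8,0.6],
    [0,0,0,0,0,0,0.6],
    [0,0,0,0,0,0,0.6],
    [0,0,0,0,0,0,0.6],
  ],
)

```text
t: 36.57
tool_pos: [0.6682, -0.145, 0.0589]
tool_rot: [2.058, 2.369, 0.002]
contact_force: [0.1, -0.6, 0.1]
opening: 0.0512
```

Request:
jog_arm(
  deltas=[
    [0,0,0,0,0,0,0],
    [0,0,0,0,0,0,0],
    [0,0,0,0,0,0,0],
    [0,0,0,0,0,0,0],
    [0,0,0,0,0,0,0],
    [0,0,0,0,0,0,0],
    [0,0,0,0,0,0,0],
    [0,0,0,0,0,0,0],
  ],
  grip_force=40,
)

```text
t: 37.23
tool_pos: [0.6678, -0.145, 0.0584]
tool_rot: [2.059, 2.37, 0.001]
contact_force: [-0.7, 0.6, 6.2]
opening: 0.025
```

Request:
jog_arm(
  deltas=[
    [0,0,0,0,0,-0.5,0],
    [0,0,0,0,0,-2,0],
    [0,0,0,0,0,-4,0],
    [0,0,0,0,0,-4,0],
    [0,0,0,0,0,-2,0],
    [0,0,0,0,0,0,0],
    [0,0,0,0,0,0,0],
  ],
)

```text
t: 37.82
tool_pos: [0.6677, -0.1449, 0.1838]
tool_rot: [2.058, 2.369, 0.002]
contact_force: [-0.9, 1.0, -1.4]
opening: 0.0251
```

```bash
python3 - <<'E'
from h import *
plan(.5548,.1297,.18,5.3)
im,dp,C=grab('wrist'); save(im,'w15')
E
```

```text
t 37.82 pos [ 0.6677 -0.1449  0.1838] open 0.0251 F [-0.9  1.  -1.4]
turn [0.003 0.002 0.048] shift cm [28.39 -8.71  0.38]
```

View pics/w15.png

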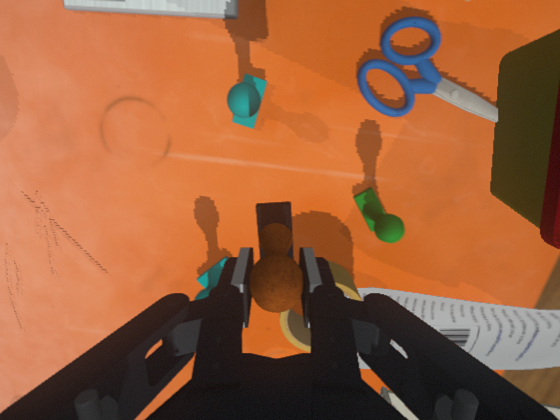

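The stamp is held level. Carrying it gently.

Request:
jog_arm(
  deltas=[
    [0,0,0.048,0,0,0,0],
    [0,0,0,1.5,-0.4,0,0],
    [0,0,0,3.2,-1,0,0],
    [0,0,0,3.8,-1.2,0,0],
    [0,0,0,3.8,-1.2,0,0],
    [0,0,0,3.8,-1.2,0,0],
    [0,0,0,3.8,-1.2,0,0],
    [0,0,0,3.8,-1.2,0,0],
    [0,0,0,3,-0.9,0,0],
    [0,0,0,1.7,-0.4,0,0],
    [0,0,0,0,0,0,0],
    [0,0,0,0,0,0,0],
  ],
)

```text
t: 38.87
tool_pos: [0.5524, 0.1312, 0.1795]
tool_rot: [-2.112, -2.323, 0.004]
contact_force: [-0.0, 0.1, -0.3]
opening: 0.0247
```

Request:
jog_arm(
  deltas=[
    [0,0,0,0,0,0,0],
    [0,0,0,0,0,0,0],
    [0,0,0,0,0,0,0],
  ],
)

```text
t: 39.12
tool_pos: [0.5543, 0.1291, 0.1811]
tool_rot: [-2.118, -2.319, 0.001]
contact_force: [-0.2, 0.9, 0.0]
opening: 0.0249
```

```bash
python3 - <<'E'
from h import *
plan(.5548,.1297,.0605,5.3)
E
```

```text
t 39.12 pos [0.5543 0.1291 0.1811] open 0.0249 F [-0.2  0.9  0. ]
turn [-0.001  0.    -0.002] shift cm [ 0.05  0.05 12.06]
```

Request:
jog_arm(
  deltas=[
    [0,0,0,0,0,2,0],
    [0,0,0,0,0,3,0],
    [0,0,0,0,0,2.6,0],
    [0,0,0,0,0,1.6,0],
    [0,0,0,0,0,1,0],
    [0,0,0,0,0,0.7,0],
    [0,0,0,0,0,0.4,0],
    [0,0,0,0,0,0.2,0],
    [0,0,0,0,0,0,0],
    [0,0,0,0,0,0,0],
    [0,0,0,0,0,0,0],
    [0,0,0,0,0,0,0],
  ],
)

```text
t: 40.12
tool_pos: [0.5547, 0.1303, 0.0675]
tool_rot: [2.116, 2.321, 0.002]
contact_force: [0.6, -0.8, -0.1]
opening: 0.0244
```

Request:
jog_arm(
  deltas=[
    [0,0,0,0,0,0.3,0],
    [0,0,0,0,0,0.2,0],
    [0,0,0,0,0,0.05,0],
    [0,0,0,0,0,0,0],
    [0,0,0,0,0,0,0],
    [0,0,0,0,0,0,0],
  ],
)

```text
t: 40.62
tool_pos: [0.5541, 0.1301, 0.0611]
tool_rot: [-2.117, -2.321, 0.0]
contact_force: [-0.5, -0.4, -0.3]
opening: 0.0249
```

Request:
jog_arm(
  deltas=[
    [0,0,0,0,0,0.08,0],
    [0,0,0,0,0,0,0],
    [0,0,0,0,0,0,0],
    [0,0,0,0,0,0,0],
  ],
)

```text
t: 40.95
tool_pos: [0.5543, 0.1302, 0.0605]
tool_rot: [2.117, 2.321, 0.001]
contact_force: [0.6, 0.3, 1.3]
opening: 0.0245
```

Request:
jog_arm(
  deltas=[
    [0,0,0,0,0,0.03,0],
    [0,0,0,0,0,0,0],
    [0,0,0,0,0,0,0.4],
    [0,0,0,0,0,0,0.5],
    [0,0,0,0,0,0,0.6],
    [0,0,0,0,0,0,0.6],
    [0,0,0,0,0,0,0.6],
    [0,0,0,0,0,-0.5,0.6],
    [0,0,0,0,0,-2,0.6],
    [0,0,0,0,0,-4,0.6],
    [0,0,0,0,0,-4,0.6],
    [0,0,0,0,0,-4,0.6],
  ],
)

```text
t: 41.95
tool_pos: [0.5535, 0.1301, 0.2064]
tool_rot: [-2.116, -2.321, 0.001]
contact_force: [1.1, -0.2, 0.1]
opening: 0.0511
```

Request:
jog_arm(
  deltas=[
    [0,0,0,-3.5,0,-2,0.6],
    [0,0,0,-3.5,0,0,0.6],
    [0,0,0,-3.5,0,0,0.6],
    [0,0,0,-3.5,0,0,0.6],
    [0,0,0,-3.5,0,0,0.6],
    [0,0,0,-3.5,0,0,0.6],
    [0,0,0,-3.5,0,0,0.6],
    [0,0,0,-3.5,0,0,0.6],
    [0,0,0,-3.5,0,0,0.6],
    [0,0,0,0,0,0,0.6],
  ],
)

```text
t: 42.78
tool_pos: [0.583, -0.189, 0.2255]
tool_rot: [2.122, 2.314, -0.003]
contact_force: [0.2, -0.2, 0.3]
opening: 0.0515
```

```bash
python3 - <<'E'
from h import *
I={}
for n in('top','scene'):
    im,dp,C=grab(n); I[n]=im; P=cloud(dp,C)
    for nm,x,y,r,a in(('cap bottle',.539,.296,.03,.09),('vial',.546,.376,.02,.045),('knob',.555,.13,.025,.05),('syr',.4685,.335,.018,.0085),('marker',.485,.085,.018,.0085),('dish',.709,.18,.12,.012),('roll',.7,.365,.05,.012),('tape',.72,-.268,.06,.02)):
        ry=.07 if nm in('syr','marker') else r
        k=(abs(P[...,0]-x)<r)&(abs(P[...,1]-y)<ry)&(P[...,2]>a)&(P[...,2]<.13); p=P[k]
        print(n,nm,k.sum(),p.min(0).round(3),p.max(0).round(3),np.round(cv2.minAreaRect((p[:,:2]*1000).astype(np.float32))[0]))
save(np.hstack([cv2.resize(I['top'][180:280,120:320],(400,200)),cv2.resize(I['scene'][100:300,120:320],(400,200))]) if 0 else np.vstack([cv2.resize(I['top'][170:270,130:330],(600,300),interpolation=cv2.INTER_CUBIC),cv2.resize(I['scene'][140:265,130:380],(600,300),interpolation=cv2.INTER_CUBIC)]),'fin')
E
```

```text
top cap bottle 93 [0.527 0.284 0.09 ] [0.554 0.31  0.116] [540. 298.]
top vial 26 [0.54  0.371 0.045] [0.555 0.386 0.072] [548. 378.]
top knob 66 [0.543 0.12  0.057] [0.566 0.143 0.074] [554. 131.]
top syr 125 [0.456 0.269 0.009] [0.484 0.402 0.021] [473. 336.]
top marker 214 [0.475 0.02  0.009] [0.498 0.154 0.023] [487.  87.]
top dish 556 [0.592 0.08  0.012] [0.827 0.3   0.039] [736. 177.]
top roll 363 [0.666 0.332 0.012] [0.735 0.397 0.036] [699. 366.]Traceback (most recent call last):
  File "<stdin>", line 8, in <module>
    return umr_minimum(a, axis, None, out, keepdims, initial, where)
ValueError: zero-size array to reduction operation minimum which has no identity
```

```bash
python3 - <<'E'
from h import *
a=vision.get_image('top')[0]; b=vision.get_image('scene')[0]
f=lambda i:cv2.resize(i,(600,300),interpolation=cv2.INTER_CUBIC)
save(np.vstack([f(a[170:270,130:330]),f(b[140:265,130:380])]),'fin')
E
```

```text
(no output)
```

View pics/fin.png

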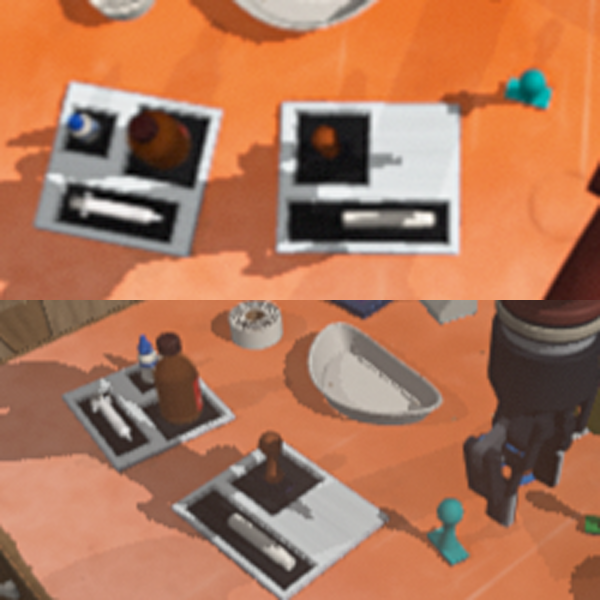

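All five things are in their pockets: the standing ones upright, the lying ones flat and lengthwise. The arm is clear, so I'm handing in.

```bash
python3 -c "
from station import ctrl
print(ctrl.finish_job())"
```

```text
the job is handed in; nothing more can be done
None
```

I placed both kits and handed in at about 43 s, in the order asked: syringe, bottle and vial in the three-pocket tray, then marker and stamp in the two-pocket tray.

**Last checks:** top-camera depth put the bottle, vial, stamp and marker within about 3 mm of their pocket centres. The final top and scene pictures show the standing things upright and the lying ones lengthwise in their pockets. Force readings after each move stayed at about 6 N or less.

**Less certain:**
- **Syringe:** that check put it about 4–5 mm off across the pocket, but its mask may have caught the tray's rim. It was released within 1 mm of the middle, and the close view afterwards showed it centred.
- **Bystanders:** the label roll is where it was. The dish looks undisturbed, but its last measurement also caught other things. The tape roll was hidden by the arm in that final check; nothing was moved near it.

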